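# Feel along the spine of the dark-handled knife

### The arm

A 7-joint arm with a two-finger parallel gripper is mounted at the origin on the work surface. World frame = base frame: x ahead of the robot, y to its left, z up, the work surface at z = 0. Lengths are in mm, angles in rad, forces in N, time in s.
With the tool pointing down it reaches from about 400 to 900 mm from the base axis. Payload 5.5 kg.
Tool frame: the origin (TCP) lies at the very end of the fingers, on their centre line; the grasp point (between the pads) lies 19 mm behind it; y points along the fingers, x is the direction in which the jaws open and shut, and the axes are right-handed (so a half turn about y gives the same grasp; the last joint's range is limited). The gripper opens to 85 mm and grips with 20 to 120 N. Pads are 22 mm wide; open, the fingers measure 114 mm over their backs; the gripper's body (76 mm by 85 mm) begins 54 mm behind the grasp point. The pads swing forward as they close: fully open they stand 13 mm farther back than shut.
Start: joints at [1.543, 0.501, -0.427, 1.55, 0.221, 1.138, -0.21], TCP at [186.401, -622.699, 231.31] pointing down, gripper open.
Joint ranges: [-2.88, 2.88], [-0.31, 2.03], [-1.54, 1.56], [0.2, 2.42], [-1.41, 4.55], [0.19, 2.02], [-2.57, 2.57]. Speed limits (rad/s): [2.57, 2.57, 3.14, 3.14, 3.14, 3.14, 3.14].

### API

Orientations are given as a unit quaternion [x, y, z, w].
In Python, from bench import * gives the robot as it stands.
- The arm moves only by the shell command python3 -m crank 'ROWS'. ROWS is JSON, a list of rows, each an object of numbers: "dx", "dy", "dz": the shift along the tool's x, y, z in mm; "yaw": the turn about the tool's y in degrees; "gripper": the closure, from 0 (fully open) to 1 (shut). A call has 1 to 12 rows; each row shifts and turns the commanded pose from where the row before left it, along the tool's axes as they then stand; what a row does not reach is not made up. A row lasts 1/10 s, in which the tool goes at most 50 mm and 8.59 degrees, less where a joint would pass 70% of its speed; a pose out of reach is approached as far as the arm can. A call with a gripper value outside its range is refused whole. The fingers move at their own pace and stop on an object; the grip force is fixed at half the most. Time passes only in rows, so rows that do not move let the fingers close. It gives the time, the measured TCP pose, the force and the opening at its end, in the units of the state.
- sense(): the state, without advancing time (a new reading comes with each control period).
- get_image(name): name is "side" or "top"; returns the picture (400x640x3 uint8, red, green, blue); there is no depth.
- get_calibration(name): a dict with "K" (3x3 intrinsics, pixels), "eye" and "rotation" of the camera in the world. Camera axes: x right, y up, looking along -z (the intrinsics and any distortion apply to the point x, -y, -z); pixel columns grow to the right and rows downward; lengths in mm; the calibration is good to about 2 mm. A picture is of the moment at which its call begins. get_calibration takes no time and is no camera call.
- sign_off(): hands the job in, once; it reports no verdict.
The state is a dict: "clock": time; "joint_positions": joint angles; "joint_vel": joint speeds; "joint_efforts": joint torques, N m; "tcp_pos": TCP position; "tool_rot": TCP orientation; "wrist_force": force on the tool from outside, world axes, zero at the start; "wrist_torque": the same for the moment, N m; "gripper_width": finger opening in mm.
Only numpy, scipy, OpenCV 4.12 (cv2) and the standard library are available. Lean on these libraries where they do the work, as an engineer would, in place of code of your own. Each camera call takes 0.05 s, during which the arm holds its last target. There are 200 camera calls.

### The job

The dark-handled knife in the wooden rest is to be checked for nicks and bends before it goes to the customer: touch the top of its spine just in front of the heel and draw the fingertips lightly along it until just short of the point, then lift away. Leave the knife lying in the rest, do not press hard on it or take hold of it, and disturb neither the other knives nor anything else on the counter.

Things in the scene. Friction and masses are not known exactly. Their poses are not given: they have to be found in the camera images.
- dark_knife: the knife to check (about 0.2 kg, loose): slim blade, black-brown eight-sided handle, cream collar. Lies level in the rest, edge down, spine up. Origin: top of the spine above the heel (rear end of the blade). Own +y runs along the spine to the point, z up, x across. Blade 240 mm long, 33 deep at the heel, 3.5 thick. Behind the heel: neck 16 mm, handle 140 mm, 24 thick, its top 4 mm above the spine
- spine1 (a point): point on the top of the dark knife's spine, on its centre line, 18 mm from the heel, 105 mm above the counter (just in front of the heel)
- spine2 (a point): point on the top of the dark knife's spine, on its centre line, 67 mm from the heel, 105 mm above the counter
- spine3 (a point): point on the top of the dark knife's spine, on its centre line, 116 mm from the heel, 105 mm above the counter (the middle)
- spine4 (a point): point on the top of the dark knife's spine, on its centre line, 165 mm from the heel, 105 mm above the counter
- spine5 (a point): point on the top of the dark knife's spine, on its centre line, 214 mm from the heel, 105 mm above the counter; just beyond it the spine, straight and level until then, falls 11 mm to the point. Overhangs the rest's front rail by 28 mm: some 12 N down here begins to tip the knife, a light touch does not
- rack: dark wooden knife rest fixed to the counter, base 170 x 230 x 16 mm; origin under its centre, z up, own +y from the handles to the points. Holds three knives parallel to y, at x = -60, 0, +60 mm in any order, all spines level, 105 mm up, in 6 mm notches of two rails: y = -97 mm (top 101 mm high; carries the necks, 3 mm play lengthwise) and y = +97 mm (top 92 mm high; carries the blades)
- pale_knife: neighbour in the rest: deeper blade (46 mm at the heel, 240 mm long), pale wood handle, black collar; origin and axes as for the dark knife; leave alone
- red_knife: neighbour in the rest: blade 240 mm long, 38 mm deep, reddish wood handle, black collar; origin and axes as for the dark knife; leave alone
- sheath: pale wooden blade sheath, 40 x 262 x 16 mm, lying flat on the counter on the rest's -x side; origin under its centre; leave alone
- oil_bottle: small amber oil bottle, 42 mm across, 116 mm tall, near the knife points; origin under its centre; leave alone
- whetstone: two-layer whetstone on a wooden base, 235 x 85 x 46 mm; origin under its centre; leave alone
- coin_tray: dark blue change tray, 165 x 225 x 20 mm; origin under its centre; leave alone
- calculator: grey desk calculator, 150 x 100 x 19 mm; origin under its centre; leave alone
- knife_box: long dark blue cardboard knife box with a cream band, 67 x 261 x 25 mm; origin under its centre; leave alone

How it is judged:
By the outcome, as a careful person would: the job done as asked, in the order asked, and still so for the second after the job is handed in, with the robot touching nothing.
It also fails if it takes over 53 s, if anything falls off the work surface, if the arm or the gripper's body presses on something with over 40 N, if the wrist force passes 120 N, or if a joint passes its speed limit or range.

## Working session

There is one attempt and no reset: what is moved stays moved. The work goes in short steps, Python scripts to look and compute and a shell command to move; the robot and the scene stay as the last step left them, time stands still between calls to the robot, and variables do not carry over. Pictures are saved under pics/ and viewed, about 8 in all and at most 12, crops included, and the job is handed in when it is done.

```bash
mkdir -p pics; python3 - <<'E'
from bench import *
import cv2
for n in("side","top"):
    im=get_image(n); cv2.imwrite(f"pics/{n}0.png",im[:,:,::-1]); c=get_calibration(n); print(n,c)
print(sense())
E
```

```text
side {'K': array([[373.74698421,   0.        , 317.87150557],
       [  0.        , 373.74698421, 204.38874441],
       [  0.        ,   0.        ,   1.        ]]), 'eye': array([426.76765291, 805.02260928, 837.4094845 ]), 'rotation': array([-0.02415407,  0.40268073,  0.91160241, -0.07903068])}
top {'K': array([[414.61434698,   0.        , 319.12479479],
       [  0.        , 414.61434698, 205.26019869],
       [  0.        ,   0.        ,   1.        ]]), 'eye': array([ 446.69178856,  -25.35213616, 1278.65275721]), 'rotation': array([-0.03674732,  0.02073809,  0.7157455 , -0.69708532])}
{'clock': 0.1, 'joint_positions': array([ 1.5431645 ,  0.5017661 , -0.42678507,  1.55135041,  0.22080397,
        1.1382799 , -0.21032626]), 'joint_vel': array([ 0.00012955, -0.00141732, -0.00265352, -0.00191644, -0.00152206,
       -0.00152879,  0.00058804]), 'joint_efforts': array([-1.12244231e-02, -5.70809913e+01, -5.83845288e+00, -2.81746048e+01,
        1.05922669e-02,  5.53970196e-03, -2.72464615e-05]), 'tcp_pos': array([ 186.15853774, -622.1230101 ,  230.35147494]), 'tool_rot': array([-0.56679056,  0.42275464, -0.42178393,  0.56756082]), 'wrist_force': array([-0.30731741, -0.07815689,  0.57092493]), 'wrist_torque': array([ 0.00853719,  0.04383975, -0.0227281 ]), 'gripper_width': 85.04713604913327}
```

View pics/top0.png

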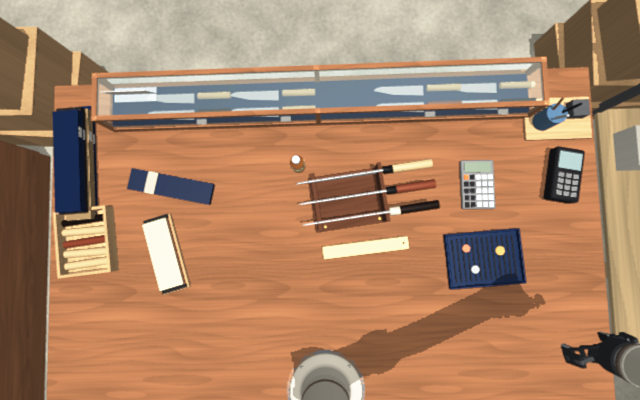

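View pics/side0.png

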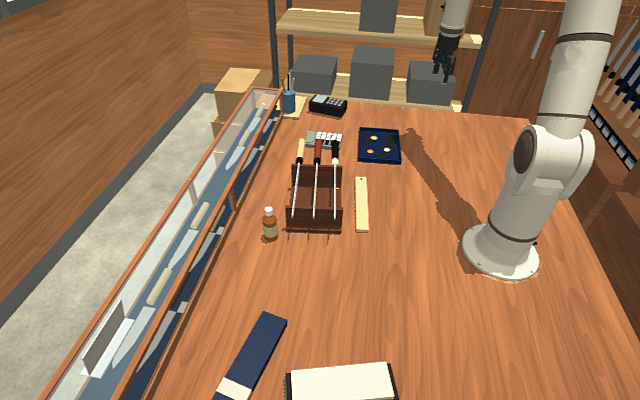

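The dark knife is the rest's nearest to the robot: in the top view its black handle is at about (420,207) and its point at about (303,224). In the side view the handle is at (335,150).

```bash
cat > h.py <<'E'
import numpy as np
from bench import *
from scipy.spatial.transform import Rotation as R
C={n:get_calibration(n) for n in("side","top")}
def proj(n,P):
    c=C[n];p=(np.atleast_2d(P)-c["eye"])@R.from_quat(c["rotation"]).as_matrix()
    q=np.c_[p[:,0],-p[:,1],-p[:,2]]@c["K"].T
    return q[:,:2]/q[:,2:]
def cast(n,uv,z):
    c=C[n];uv=np.atleast_2d(uv).astype(float)
    d=np.c_[uv,np.ones(len(uv))]@np.linalg.inv(c["K"]).T
    d=(d*[1,-1,-1])@R.from_quat(c["rotation"]).as_matrix().T
    return c["eye"]+d*((z-c["eye"][2])/d[:,2])[:,None]
E
python3 - <<'E'
from h import *
import cv2
np.set_printoptions(precision=1,suppress=True)
s=sense();print("tcp px",proj("top",s["tcp_pos"]),proj("side",s["tcp_pos"]),"axes",R.from_quat(s["tool_rot"]).as_matrix())
T=cv2.imread("pics/top0.png");S=cv2.imread("pics/side0.png")
for n,I,(x0,x1,y0,y1),(bx0,bx1,by0,by1) in (("top",T,(395,445,195,220),(298,396,206,232)),("side",S,(328,342,138,160),(328,345,158,240))):
    dark=(I.max(2)<45).astype(np.uint8); m=np.zeros_like(dark); m[y0:y1,x0:x1]=dark[y0:y1,x0:x1]
    k,l,st,ce=cv2.connectedComponentsWithStats(m); i=1+st[1:,4].argmax(); ys,xs=np.where(l==i)
    P=cast(n,np.c_[xs,ys],100); print(n,"handle",st[i],"mean",P.mean(0),"yrange",P[:,1].min(),P[:,1].max())
    hsv=cv2.cvtColor(I,cv2.COLOR_BGR2HSV)
    b=((hsv[...,1]<70)&(hsv[...,2]>120)); m=np.zeros_like(b); m[by0:by1,bx0:bx1]=b[by0:by1,bx0:bx1]
    ys,xs=np.where(m); P=cast(n,np.c_[xs,ys],105); vx,vy,cx,cy=cv2.fitLine(P[:,:2].astype(np.float32),cv2.DIST_HUBER,0,.01,.01).ravel()
    print(n,"blade n",len(P),"px x",xs.min(),xs.max(),"y",ys.min(),ys.max(),"slope dx/dy",vx/vy,"x at y=0:",cx-cy*vx/vy,"yrange",P[:,1].min(),P[:,1].max())
    np.save(f"{n}.npy",P)
a=cv2.resize(T[150:240,290:450],(800,450),interpolation=cv2.INTER_CUBIC)
cv2.imwrite("pics/topc.png",a)
b=cv2.resize(S[125:245,260:380],(600,600),interpolation=cv2.INTER_CUBIC);cv2.imwrite("pics/sidec.png",b)
E
```

```text
tcp px [[576.8 339.9]] [[438.1  81.6]] axes [[ 0.3 -0.   1. ]
 [-1.   0.   0.3]
 [-0.  -1.   0. ]]
top handle [401 201  37   7  97] mean [ 538.7 -287.   100. ] yrange -334.4528907441208 -232.1326627377179
top blade n 283 px x 303 395 y 207 225 slope dx/dy -0.12925081 x at y=0: 495.38168 yrange -214.370886970041 47.122188201699544
side handle [331 140   9  18 114] mean [ 534.8 -293.4  100. ] yrange -344.7648260168039 -237.92647626561916
side blade n 149 px x 332 337 y 158 218 slope dx/dy -0.12337569 x at y=0: 496.86047 yrange -227.68334578707186 59.339346399688
```

View pics/topc.png

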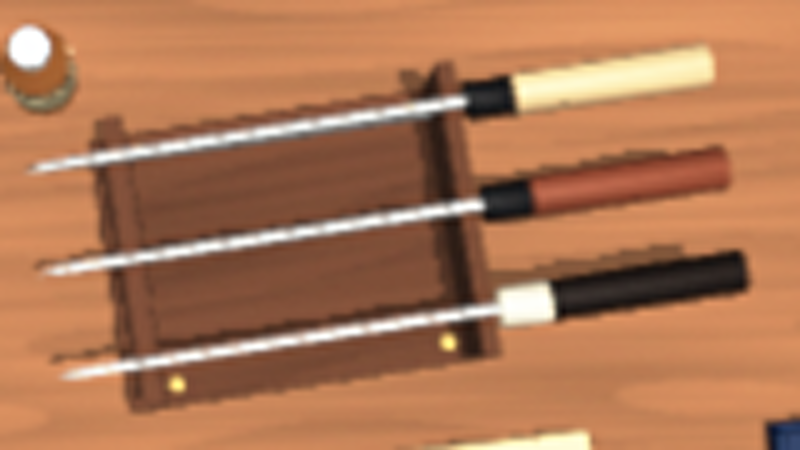

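View pics/sidec.png

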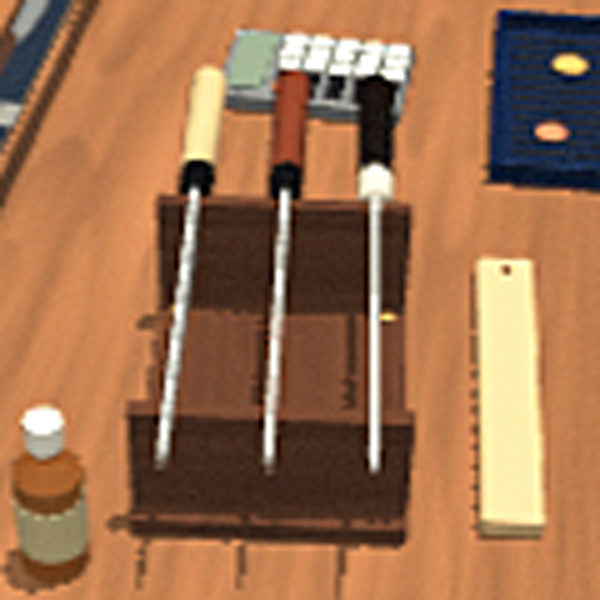

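Both crops show the dark knife: top view point at about (302,225), collar front at about (390,211.5), butt at about (439.5,204). In the side view the point is at about (334.5,219) and the collar front at about (335,164.5). The dark knife lies in the -x slot, with its neighbours on the +x side.

```bash
python3 - <<'E'
from h import *
import cv2
np.set_printoptions(precision=1,suppress=True)
f=lambda n,x,y,z:cast(n,[( x+.5)/5-.5+(290 if n=="top" else 260),(y+.5)/5-.5+(150 if n=="top" else 125)],z)[0]
tp=f("top",62,377,94);tc=f("top",500,308,105);tb=f("top",747,270,97)
sp=f("side",374,472,94);sc=f("side",375,196,105)
sb=f("side",377,75,109)
for k,v in dict(tp=tp,tc=tc,tb=tb,sp=sp,sc=sc,sb=sb).items():print(k,v)
print("len point-collar (256)",np.linalg.norm((tp-tc)[:2]),np.linalg.norm((sp-sc)[:2]),"butt (396)",np.linalg.norm((tp-tb)[:2]),np.linalg.norm((sp-sb)[:2]))
# line fits of all three blades, trimmed
for n,boxes in(("top",[((300,384),(206,230)),((296,384),(188,207)),((293,380),(166,187))]),("side",[((331,340),(165,222)),((308,324),(162,222)),((288,306),(162,222))])):
    I=cv2.imread(f"pics/{n}0.png");h=cv2.cvtColor(I,cv2.COLOR_BGR2HSV)
    for (x0,x1),(y0,y1) in boxes:
        w=h[y0:y1,x0:x1];g=I[y0:y1,x0:x1].min(2).astype(float); g=np.clip(g-90,0,None)
        # intensity centroid per column/row
        if n=="top": uv=[(x0+j,y0+(g[:,j]*np.arange(y1-y0)).sum()/g[:,j].sum()) for j in range(x1-x0) if g[:,j].sum()>40]
        else: uv=[(x0+(g[i]*np.arange(x1-x0)).sum()/g[i].sum(),y0+i) for i in range(y1-y0) if g[i].sum()>40]
        P=cast(n,uv,105)[:,:2].astype(np.float32)
        vx,vy,cx,cy=cv2.fitLine(P,cv2.DIST_HUBER,0,.01,.01).ravel();m=vx/vy
        print(n,len(P),"m %.4f"%m,"x at y=-50,-190,20:",cx+(-50-cy)*m,cx+(-190-cy)*m,cx+(20-cy)*m)
E
```

```text
tp [488.3  50.7  94. ]
tc [ 520.4 -198.7  105. ]
tb [ 538.8 -340.5   97. ]
sp [489.4  51.9  94. ]
sc [ 521.9 -194.2  105. ]
sb [ 539.  -333.3  109. ]
len point-collar (256) 251.41655645808785 248.24184951117667 butt (396) 394.42547741559383 388.4404764290431
top 83 m -0.1270 x at y=-50,-190,20: 501.6757 519.4493 492.7889
top 86 m -0.1264 x at y=-50,-190,20: 561.95593 579.65686 553.10547
top 84 m -0.1259 x at y=-50,-190,20: 622.3668 639.9974 613.5515
side 54 m -0.1324 x at y=-50,-190,20: 503.45383 521.9918 494.1848
side 54 m -0.1286 x at y=-50,-190,20: 563.499 581.5019 554.49756
side 55 m -0.1340 x at y=-50,-190,20: 624.01105 642.7719 614.6306
```

```bash
cat >> h.py <<'E'
H=np.array([519.5,-184.5,105.]);U=np.array([-0.127,1,0]);U/=np.linalg.norm(U)
def go(P,s=None):
    s=s or sense();M=R.from_quat(s["tool_rot"]).as_matrix()
    ang=np.degrees(np.arctan2(*(M[:2,0][::-1]))); want=np.degrees(np.arctan2(-U[1],-U[0]))
    M2=R.from_euler("z",want-ang,degrees=True).as_matrix()@M
    rel=s["tcp_pos"]-H
    print("clock",s["clock"],"yaw",ang-want,"now-axes shift",((P-s["tcp_pos"])@M).round(2),"after-yaw shift",((P-s["tcp_pos"])@M2).round(2),"along %.1f across %.1f z %.2f"%(rel@U,rel@[U[1],-U[0],0],s["tcp_pos"][2]),"F",s["wrist_force"].round(2),"w",s["gripper_width"])
E
python3 -c "
from h import *
go(H+18*U+[0,0,60])"
python3 -m crank '[{"yaw":5,"gripper":1},{"yaw":5},{},{},{}]'
python3 -c "
from h import *
go(H+18*U+[0,0,60])"
```

```text
clock 0.1 yaw 9.425911082221646 now-axes shift [-341.3    65.97  447.78] after-yaw shift [-410.02   66.09  385.82] along -392.1 across -385.8 z 230.35 F [-0.31 -0.08  0.57] w 85.04713604913327
clock 0.1 yaw 9.425911082221646 now-axes shift [-341.3    65.97  447.78] after-yaw shift [-410.02   66.09  385.82] along -392.1 across -385.8 z 230.35 F [-0.31 -0.08  0.57] w 85.04713604913327$[0]: bad value
```

```bash
python3 -m crank '[{"dx":0,"dy":0,"dz":0,"yaw":4.7,"gripper":1},{"dx":0,"dy":0,"dz":0,"yaw":4.7,"gripper":1},{"dx":0,"dy":0,"dz":0,"yaw":0,"gripper":1},{"dx":0,"dy":0,"dz":0,"yaw":0,"gripper":1}]'
python3 -c "
from h import *
go(H+18*U+[0,0,60])"
```

```text
clock: 0.5
tcp_pos: [186.3, -622.4, 230.9]
tool_rot: [-0.531, 0.467, -0.466, 0.531]
wrist_force: [-0.2, 0.3, 0.7]
gripper_width: 28.0
clock 0.5 yaw 0.15394142873985572 now-axes shift [-409.38   66.13  386.8 ] after-yaw shift [-410.42   66.13  385.7 ] along -392.5 across -385.7 z 230.90 F [-0.18  0.33  0.66] w 28.044036801995468
```

```bash
python3 -m crank '[{"dx":-30,"dy":0,"dz":30,"yaw":0,"gripper":1},{"dx":-30,"dy":0,"dz":30,"yaw":0,"gripper":1},{"dx":-30,"dy":0,"dz":30,"yaw":0,"gripper":1},{"dx":-30,"dy":0,"dz":30,"yaw":0,"gripper":1},{"dx":-30,"dy":0,"dz":30,"yaw":0,"gripper":1},{"dx":-30,"dy":0,"dz":30,"yaw":0,"gripper":1},{"dx":-30,"dy":0,"dz":30,"yaw":0,"gripper":1},{"dx":-30,"dy":0,"dz":30,"yaw":0,"gripper":1},{"dx":-30,"dy":0,"dz":30,"yaw":0,"gripper":1},{"dx":-30,"dy":0,"dz":30,"yaw":0,"gripper":1},{"dx":-30,"dy":0,"dz":30,"yaw":0,"gripper":1},{"dx":-30,"dy":0,"dz":30,"yaw":0,"gripper":1}]'
python3 -c "
from h import *
go(H+18*U+[0,0,60])"
```

```text
clock: 1.7
tcp_pos: [498.8, -218.7, 231.5]
tool_rot: [0.531, -0.467, 0.467, -0.531]
wrist_force: [1.3, -0.7, -0.5]
gripper_width: -0.2
clock 1.7 yaw 0.12934774600995524 now-axes shift [-49.28  66.46  24.95] after-yaw shift [-49.34  66.46  24.84] along -31.3 across -24.8 z 231.47 F [ 1.33 -0.68 -0.51] w -0.21248935156007734
```

```bash
python3 -m crank '[{"dx":-25,"dy":0,"dz":12.5,"yaw":0,"gripper":1},{"dx":-24.4,"dy":0,"dz":12.5,"yaw":0,"gripper":1},{"dx":0,"dy":30,"dz":0,"yaw":0,"gripper":1},{"dx":0,"dy":30,"dz":0,"yaw":0,"gripper":1},{"dx":0,"dy":26,"dz":0,"yaw":0,"gripper":1},{"dx":0,"dy":10,"dz":0,"yaw":0,"gripper":1},{"dx":0,"dy":0,"dz":0,"yaw":0,"gripper":1},{"dx":0,"dy":0,"dz":0,"yaw":0,"gripper":1},{"dx":0,"dy":0,"dz":0,"yaw":0,"gripper":1}]'
python3 - <<'E'
from h import *
import cv2
go(H+18*U)
a=get_image("top")[160:240,290:450];b=get_image("side")[100:250,280:400]
A=cv2.resize(a,(800,400),interpolation=cv2.INTER_CUBIC);B=cv2.resize(b,(480,600),interpolation=cv2.INTER_CUBIC)
cv2.imwrite("pics/t1.png",A[:,:,::-1]);cv2.imwrite("pics/s1.png",B[:,:,::-1])
s=sense();print(proj("side",s["tcp_pos"]),proj("top",s["tcp_pos"]))
E
```

```text
clock: 2.6
tcp_pos: [517.7, -168.3, 136.8]
tool_rot: [-0.53, 0.466, -0.468, 0.531]
wrist_force: [-0.1, -0.1, 0.4]
gripper_width: 0.3
clock 2.6 yaw 0.031610416453801804 now-axes shift [-1.75 31.81 -0.36] after-yaw shift [-1.75 31.81 -0.36] along 16.3 across 0.3 z 136.81 F [-0.08 -0.11  0.42] w 0.2690482141694418
[[335.39972019 160.65016137]] [[380.22674664 211.79752014]]
```

View pics/s1.png

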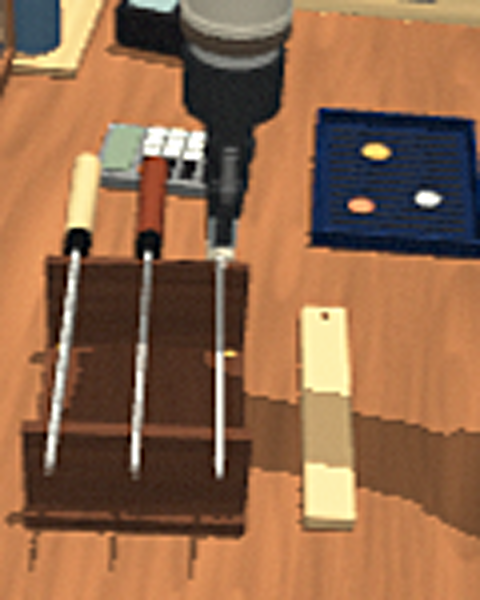

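View pics/t1.png

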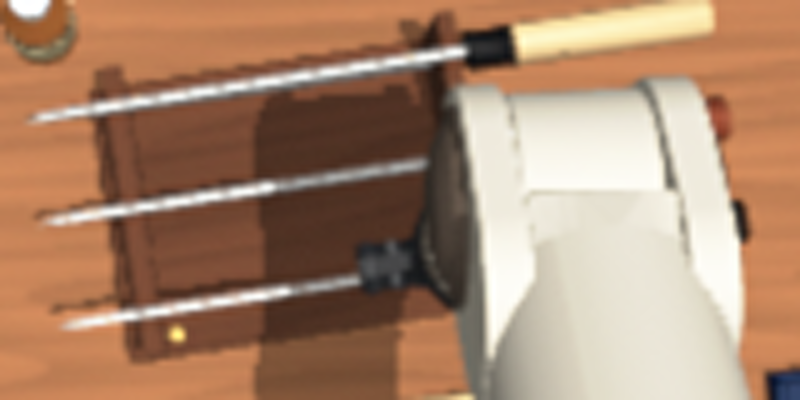

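The side view shows the shut fingertips at about (335.5,162), as predicted, centred over the blade just ahead of the cream collar. The top view has them at about (366,212) over the dark knife's line, clear of the others.

```bash
python3 -m crank '[{"dx":-1.7,"dy":14,"dz":0,"yaw":0,"gripper":1},{"dx":0,"dy":9,"dz":0,"yaw":0,"gripper":1},{"dx":0,"dy":4,"dz":0,"yaw":0,"gripper":1},{"dx":0,"dy":1,"dz":0,"yaw":0,"gripper":1},{"dx":0,"dy":0,"dz":0,"yaw":0,"gripper":1},{"dx":0,"dy":0,"dz":0,"yaw":0,"gripper":1},{"dx":0,"dy":0,"dz":0,"yaw":0,"gripper":1}]'
python3 -c "
from h import *
go(H+18*U)"
python3 -m crank '[{"dx":0,"dy":1,"dz":0,"yaw":0,"gripper":1},{"dx":0,"dy":0.5,"dz":0,"yaw":0,"gripper":1},{"dx":0,"dy":0.5,"dz":0,"yaw":0,"gripper":1},{"dx":0,"dy":0,"dz":0,"yaw":0,"gripper":1},{"dx":0,"dy":0,"dz":0,"yaw":0,"gripper":1}]'
python3 -c "
from h import *
go(H+18*U)"
```

```text
clock: 3.4
tcp_pos: [516.6, -166.3, 107.6]
tool_rot: [-0.531, 0.467, -0.468, 0.531]
wrist_force: [-0.1, 0.6, -0.9]
gripper_width: 0.2
clock 3.4 yaw 0.025444392775725078 now-axes shift [0.42 2.62 0.53] after-yaw shift [0.42 2.62 0.53] along 18.4 across -0.5 z 107.62 F [-0.09  0.63 -0.95] w 0.22128924339710726
clock: 3.9
tcp_pos: [516.3, -166.3, 105.3]
tool_rot: [-0.531, 0.467, -0.467, 0.531]
wrist_force: [0.2, 0.5, 0.1]
gripper_width: -0.0
clock 3.9 yaw 0.020029026708996867 now-axes shift [0.5  0.31 0.85] after-yaw shift [0.5  0.31 0.85] along 18.5 across -0.8 z 105.31 F [0.22 0.51 0.09] w -0.031186587747523784
```

```bash
for i in 1; do python3 -m crank '[{"dx":0,"dy":0.4,"dz":0.4,"yaw":0,"gripper":1},{"dx":0,"dy":0,"dz":0,"yaw":0,"gripper":1}]'; done
python3 -m crank '[{"dx":0,"dy":0.3,"dz":0,"yaw":0,"gripper":1},{"dx":0,"dy":0,"dz":0,"yaw":0,"gripper":1}]'
```

```text
clock: 4.1
tcp_pos: [517.0, -166.2, 105.1]
tool_rot: [-0.531, 0.467, -0.467, 0.531]
wrist_force: [-0.9, 0.1, 1.0]
gripper_width: 0.4
clock: 4.3
tcp_pos: [517.2, -166.2, 105.0]
tool_rot: [-0.531, 0.467, -0.468, 0.531]
wrist_force: [-0.2, 0.3, 3.7]
gripper_width: -0.2
```

```bash
python3 -m crank '[{"dx":0,"dy":0,"dz":0,"yaw":0,"gripper":1},{"dx":0,"dy":0,"dz":0,"yaw":0,"gripper":1}]'; python3 -m crank '[{"dx":0,"dy":0,"dz":0,"yaw":0,"gripper":1}]'
```

```text
clock: 4.5
tcp_pos: [517.1, -166.2, 105.0]
tool_rot: [-0.531, 0.467, -0.468, 0.531]
wrist_force: [-0.1, 0.7, 5.2]
gripper_width: 0.1
clock: 4.6
tcp_pos: [517.1, -166.2, 105.0]
tool_rot: [-0.531, 0.467, -0.468, 0.531]
wrist_force: [0.3, -0.1, 5.0]
gripper_width: 0.3
```

```bash
python3 -m crank '[{"dx":0,"dy":-0.1,"dz":0,"yaw":0,"gripper":1},{"dx":-1,"dy":0,"dz":0,"yaw":0,"gripper":1},{"dx":-2,"dy":0,"dz":0,"yaw":0,"gripper":1},{"dx":-2,"dy":0,"dz":0,"yaw":0,"gripper":1},{"dx":-2,"dy":0,"dz":0,"yaw":0,"gripper":1}]';python3 -c "
from h import *
go(H+214*U)"
```

```text
clock: 5.1
tcp_pos: [516.1, -160.1, 105.0]
tool_rot: [0.531, -0.467, 0.468, -0.53]
wrist_force: [0.2, -3.8, 5.8]
gripper_width: -0.1
clock 5.1 yaw -0.017124823159306857 now-axes shift [-189.35   -0.25    0.23] after-yaw shift [-189.35   -0.25    0.29] along 24.7 across -0.3 z 104.98 F [ 0.23 -3.81  5.75] w -0.11351608340089875
```

```bash
python3 -m crank '[{"dx":-2,"dy":-0.1,"dz":0,"yaw":0,"gripper":1},{"dx":-2,"dy":-0.1,"dz":0,"yaw":0,"gripper":1},{"dx":-2,"dy":0,"dz":0,"yaw":0,"gripper":1},{"dx":-2,"dy":0,"dz":0,"yaw":0,"gripper":1},{"dx":-2,"dy":0,"dz":0,"yaw":0,"gripper":1}]'
```

```text
clock: 5.6
tcp_pos: [514.7, -149.3, 105.0]
tool_rot: [0.531, -0.467, 0.467, -0.531]
wrist_force: [0.7, -3.1, 5.0]
gripper_width: 0.1
```

```bash
python3 -m crank '[{"dx":-2,"dy":0,"dz":0,"yaw":0,"gripper":1},{"dx":-2,"dy":0,"dz":0,"yaw":0,"gripper":1},{"dx":-2,"dy":0,"dz":0,"yaw":0,"gripper":1}]'
```

```text
clock: 5.9
tcp_pos: [513.9, -143.3, 105.0]
tool_rot: [0.531, -0.467, 0.467, -0.531]
wrist_force: [0.3, -3.7, 4.0]
gripper_width: -0.1
```

```bash
python3 -m crank '[{"dx":-2.5,"dy":-0.1,"dz":0,"yaw":0,"gripper":1},{"dx":-2.5,"dy":0,"dz":0,"yaw":0,"gripper":1},{"dx":-2.5,"dy":0,"dz":0,"yaw":0,"gripper":1},{"dx":-2.5,"dy":0,"dz":0,"yaw":0,"gripper":1},{"dx":-2.5,"dy":0,"dz":0,"yaw":0,"gripper":1}]'
```

```text
clock: 6.4
tcp_pos: [512.2, -130.7, 105.0]
tool_rot: [0.531, -0.467, 0.467, -0.531]
wrist_force: [0.4, -2.4, 5.1]
gripper_width: 0.3
```

```bash
python3 -m crank '[{"dx":-2.5,"dy":0,"dz":0,"yaw":0,"gripper":1},{"dx":-2.5,"dy":0,"dz":0,"yaw":0,"gripper":1},{"dx":-2.5,"dy":0,"dz":0,"yaw":0,"gripper":1},{"dx":-2.5,"dy":0,"dz":0,"yaw":0,"gripper":1}]'; python3 -c "
from h import *
go(H+214*U)"
```

```text
clock: 6.8
tcp_pos: [510.9, -120.8, 105.0]
tool_rot: [0.531, -0.467, 0.467, -0.531]
wrist_force: [0.3, -3.2, 5.8]
gripper_width: -0.0
clock 6.8 yaw 0.024144107529238568 now-axes shift [-1.4974e+02  1.0000e-02  5.6000e-01] after-yaw shift [-1.4974e+02  1.0000e-02  5.0000e-01] along 64.3 across -0.5 z 105.01 F [ 0.27 -3.22  5.8 ] w -0.005295395729365299
```

```bash
python3 -m crank '[{"dx":-2.5,"dy":-0.1,"dz":0,"yaw":0,"gripper":1},{"dx":-2.5,"dy":-0.1,"dz":0,"yaw":0,"gripper":1},{"dx":-2.5,"dy":0,"dz":0,"yaw":0,"gripper":1},{"dx":-2.5,"dy":0,"dz":0,"yaw":0,"gripper":1}]'
```

```text
clock: 7.2
tcp_pos: [509.5, -110.6, 105.1]
tool_rot: [0.531, -0.467, 0.467, -0.531]
wrist_force: [0.5, -2.1, 2.8]
gripper_width: 0.2
```

```bash
python3 -m crank '[{"dx":-2.5,"dy":0,"dz":0,"yaw":0,"gripper":1},{"dx":-2.5,"dy":-0.1,"dz":0,"yaw":0,"gripper":1},{"dx":-2.5,"dy":0,"dz":0,"yaw":0,"gripper":1},{"dx":-2.5,"dy":0,"dz":0,"yaw":0,"gripper":1}]'
```

```text
clock: 7.6
tcp_pos: [508.2, -100.7, 105.1]
tool_rot: [-0.531, 0.467, -0.467, 0.531]
wrist_force: [0.3, -1.1, 1.2]
gripper_width: -0.1
```

```bash
python3 -m crank '[{"dx":-2.5,"dy":0.1,"dz":0,"yaw":0,"gripper":1},{"dx":-2.5,"dy":0,"dz":0,"yaw":0,"gripper":1},{"dx":-2.5,"dy":0,"dz":0,"yaw":0,"gripper":1}]'
```

```text
clock: 7.9
tcp_pos: [507.4, -93.4, 105.1]
tool_rot: [-0.531, 0.467, -0.467, 0.531]
wrist_force: [0.6, -0.7, 1.2]
gripper_width: 0.1
```

```bash
python3 -m crank '[{"dx":-2.5,"dy":0,"dz":0,"yaw":0,"gripper":1},{"dx":-2.5,"dy":0,"dz":0,"yaw":0,"gripper":1},{"dx":-2.5,"dy":0,"dz":0,"yaw":0,"gripper":1}]'
```

```text
clock: 8.2
tcp_pos: [506.4, -85.9, 105.1]
tool_rot: [0.531, -0.467, 0.467, -0.531]
wrist_force: [0.5, -1.7, 1.0]
gripper_width: -0.1
```

```bash
python3 -m crank '[{"dx":-2,"dy":0.1,"dz":0,"yaw":0,"gripper":1},{"dx":-2.5,"dy":0,"dz":0,"yaw":0,"gripper":1},{"dx":-2.5,"dy":0,"dz":0,"yaw":0,"gripper":1}]'
```

```text
clock: 8.5
tcp_pos: [505.7, -79.2, 105.1]
tool_rot: [-0.531, 0.467, -0.467, 0.531]
wrist_force: [0.3, -0.3, 0.5]
gripper_width: 0.2
```

```bash
python3 -m crank '[{"dx":-2.5,"dy":0,"dz":0,"yaw":0,"gripper":1},{"dx":-2.5,"dy":0,"dz":0,"yaw":0,"gripper":1},{"dx":-2.5,"dy":0,"dz":0,"yaw":0,"gripper":1},{"dx":-2.5,"dy":0,"dz":0,"yaw":0,"gripper":1}]'; python3 -c "
from h import *
go(H+214*U)"
```

```text
clock: 8.9
tcp_pos: [504.4, -69.3, 105.1]
tool_rot: [0.531, -0.467, 0.467, -0.531]
wrist_force: [-0.7, -0.1, 0.5]
gripper_width: 0.3
clock 8.9 yaw 0.025452605473276435 now-axes shift [-97.78   0.11   0.54] after-yaw shift [-97.78   0.11   0.49] along 116.2 across -0.5 z 105.11 F [-0.74 -0.11  0.49] w 0.31204380000094295
```

The force has dropped to noise level, so contact may have been lost between about 100 and 116 mm. I'll re-seat the touch and go back over that stretch so no part of the spine goes unchecked.

```bash
python3 -m crank '[{"dx":0,"dy":0.1,"dz":0,"yaw":0,"gripper":1},{"dx":0,"dy":0.1,"dz":0,"yaw":0,"gripper":1},{"dx":0,"dy":0,"dz":0,"yaw":0,"gripper":1}]'
```

```text
clock: 9.2
tcp_pos: [504.6, -68.8, 105.0]
tool_rot: [-0.531, 0.467, -0.467, 0.531]
wrist_force: [0.2, 1.8, 1.7]
gripper_width: 0.2
```

```bash
python3 -m crank '[{"dx":2,"dy":0.05,"dz":0,"yaw":0,"gripper":1},{"dx":2,"dy":0,"dz":0,"yaw":0,"gripper":1},{"dx":2,"dy":0,"dz":0,"yaw":0,"gripper":1}]'
```

```text
clock: 9.5
tcp_pos: [505.4, -75.3, 105.0]
tool_rot: [-0.531, 0.467, -0.467, 0.531]
wrist_force: [-1.0, 2.4, 4.6]
gripper_width: 0.3
```

```bash
python3 -m crank '[{"dx":2.5,"dy":-0.05,"dz":0,"yaw":0,"gripper":1},{"dx":2.5,"dy":0,"dz":0,"yaw":0,"gripper":1},{"dx":2.5,"dy":0,"dz":0,"yaw":0,"gripper":1},{"dx":2.5,"dy":0,"dz":0,"yaw":0,"gripper":1},{"dx":2,"dy":0,"dz":0,"yaw":0,"gripper":1}]'
```

```text
clock: 10.0
tcp_pos: [506.8, -87.4, 105.0]
tool_rot: [-0.531, 0.467, -0.467, 0.531]
wrist_force: [-0.5, 3.6, 5.0]
gripper_width: 0.4
```

```bash
python3 -m crank '[{"dx":0,"dy":0,"dz":0,"yaw":0,"gripper":1},{"dx":-2,"dy":0,"dz":0,"yaw":0,"gripper":1},{"dx":-2.5,"dy":0,"dz":0,"yaw":0,"gripper":1},{"dx":-2.5,"dy":0,"dz":0,"yaw":0,"gripper":1}]'
```

```text
clock: 10.4
tcp_pos: [505.9, -81.8, 105.0]
tool_rot: [0.531, -0.467, 0.468, -0.53]
wrist_force: [0.6, -3.7, 3.5]
gripper_width: 0.1
```

Good, steady contact of 3.5–5 N. Continuing forward.

```bash
python3 -m crank '[{"dx":-2.5,"dy":0,"dz":0,"yaw":0,"gripper":1},{"dx":-2.5,"dy":0,"dz":0,"yaw":0,"gripper":1},{"dx":-2.5,"dy":0,"dz":0,"yaw":0,"gripper":1},{"dx":-2.5,"dy":0,"dz":0,"yaw":0,"gripper":1}]'
```

```text
clock: 10.8
tcp_pos: [504.6, -70.4, 105.0]
tool_rot: [0.531, -0.467, 0.467, -0.531]
wrist_force: [1.0, -3.5, 5.6]
gripper_width: 0.1
```

```bash
python3 -m crank '[{"dx":-2.5,"dy":0,"dz":0,"yaw":0,"gripper":1},{"dx":-2.5,"dy":0,"dz":0,"yaw":0,"gripper":1},{"dx":-2.5,"dy":0,"dz":0,"yaw":0,"gripper":1},{"dx":-2.5,"dy":0,"dz":0,"yaw":0,"gripper":1}]'
```

```text
clock: 11.2
tcp_pos: [503.3, -60.5, 105.0]
tool_rot: [0.531, -0.467, 0.467, -0.531]
wrist_force: [-0.1, -4.2, 5.2]
gripper_width: 0.1
```

```bash
python3 -m crank '[{"dx":-2.5,"dy":-0.1,"dz":0,"yaw":0,"gripper":1},{"dx":-2.5,"dy":0,"dz":0,"yaw":0,"gripper":1},{"dx":-2.5,"dy":0,"dz":0,"yaw":0,"gripper":1},{"dx":-2.5,"dy":0,"dz":0,"yaw":0,"gripper":1}]'
```

```text
clock: 11.6
tcp_pos: [502.0, -50.4, 105.0]
tool_rot: [0.531, -0.467, 0.467, -0.531]
wrist_force: [0.5, -3.5, 4.9]
gripper_width: -0.2
```

```bash
python3 -m crank '[{"dx":-2.5,"dy":0,"dz":0,"yaw":0,"gripper":1},{"dx":-2.5,"dy":0,"dz":0,"yaw":0,"gripper":1},{"dx":-2.5,"dy":0,"dz":0,"yaw":0,"gripper":1},{"dx":-2.5,"dy":0,"dz":0,"yaw":0,"gripper":1}]'; python3 -c "
from h import *
go(H+214*U)"
```

```text
clock: 12.0
tcp_pos: [500.7, -40.5, 105.0]
tool_rot: [0.531, -0.467, 0.467, -0.531]
wrist_force: [0.8, -3.3, 4.6]
gripper_width: 0.1
clock 12.0 yaw 0.028189551307434613 now-axes shift [-6.874e+01  1.000e-02  5.600e-01] after-yaw shift [-6.874e+01  1.000e-02  5.300e-01] along 145.3 across -0.5 z 105.01 F [ 0.79 -3.3   4.62] w 0.07279107514508913
```

```bash
python3 -m crank '[{"dx":-2.5,"dy":-0.05,"dz":0,"yaw":0,"gripper":1},{"dx":-2.5,"dy":0,"dz":0,"yaw":0,"gripper":1},{"dx":-2.5,"dy":0,"dz":0,"yaw":0,"gripper":1},{"dx":-2.5,"dy":0,"dz":0,"yaw":0,"gripper":1}]'
```

```text
clock: 12.4
tcp_pos: [499.4, -30.4, 105.0]
tool_rot: [-0.531, 0.467, -0.467, 0.531]
wrist_force: [0.2, -3.3, 4.7]
gripper_width: -0.1
```

```bash
python3 -m crank '[{"dx":-2.5,"dy":0,"dz":0,"yaw":0,"gripper":1},{"dx":-2.5,"dy":0,"dz":0,"yaw":0,"gripper":1},{"dx":-2.5,"dy":0,"dz":0,"yaw":0,"gripper":1},{"dx":-2.5,"dy":0,"dz":0,"yaw":0,"gripper":1}]'
```

```text
clock: 12.8
tcp_pos: [498.1, -20.6, 105.0]
tool_rot: [0.531, -0.467, 0.467, -0.531]
wrist_force: [0.2, -2.0, 3.0]
gripper_width: 0.0
```

```bash
python3 -m crank '[{"dx":-2.5,"dy":0,"dz":0,"yaw":0,"gripper":1},{"dx":-2.5,"dy":0,"dz":0,"yaw":0,"gripper":1},{"dx":-2.5,"dy":0,"dz":0,"yaw":0,"gripper":1}]'
```

```text
clock: 13.1
tcp_pos: [497.2, -13.2, 105.0]
tool_rot: [0.531, -0.467, 0.467, -0.531]
wrist_force: [0.3, -1.6, 3.7]
gripper_width: -0.2
```

```bash
python3 -m crank '[{"dx":-2.5,"dy":0,"dz":0,"yaw":0,"gripper":1},{"dx":-2.5,"dy":0,"dz":0,"yaw":0,"gripper":1},{"dx":-2.5,"dy":0,"dz":0,"yaw":0,"gripper":1}]'
```

```text
clock: 13.4
tcp_pos: [496.2, -5.7, 105.0]
tool_rot: [0.531, -0.467, 0.467, -0.531]
wrist_force: [0.6, -1.1, 3.2]
gripper_width: -0.0
```

```bash
python3 -m crank '[{"dx":-2.5,"dy":0.05,"dz":0,"yaw":0,"gripper":1},{"dx":-2.5,"dy":0,"dz":0,"yaw":0,"gripper":1},{"dx":-2.5,"dy":0,"dz":0,"yaw":0,"gripper":1},{"dx":-2.5,"dy":0,"dz":0,"yaw":0,"gripper":1}]'
```

```text
clock: 13.8
tcp_pos: [495.0, 4.2, 105.0]
tool_rot: [-0.531, 0.467, -0.467, 0.531]
wrist_force: [1.2, -2.6, 3.7]
gripper_width: 0.1
```

```bash
python3 -m crank '[{"dx":-2.5,"dy":0,"dz":0,"yaw":0,"gripper":1},{"dx":-2.5,"dy":0,"dz":0,"yaw":0,"gripper":1},{"dx":-2.5,"dy":0,"dz":0,"yaw":0,"gripper":1}]'; python3 -c "
from h import *
go(H+214*U)"
```

```text
clock: 14.1
tcp_pos: [494.1, 11.6, 105.0]
tool_rot: [0.531, -0.467, 0.467, -0.531]
wrist_force: [-0.0, -2.5, 3.6]
gripper_width: 0.1
clock 14.1 yaw 0.028771296386153722 now-axes shift [-16.24   0.03   0.53] after-yaw shift [-16.24   0.03   0.52] along 197.8 across -0.5 z 105.03 F [-0.03 -2.49  3.61] w 0.1269565058856014
```

```bash
python3 -m crank '[{"dx":-2.5,"dy":0,"dz":0,"yaw":0,"gripper":1},{"dx":-2.5,"dy":0,"dz":0,"yaw":0,"gripper":1},{"dx":-2.5,"dy":0,"dz":0,"yaw":0,"gripper":1},{"dx":-2.5,"dy":0,"dz":0,"yaw":0,"gripper":1}]'
```

```text
clock: 14.5
tcp_pos: [492.8, 21.5, 105.0]
tool_rot: [-0.531, 0.467, -0.467, 0.531]
wrist_force: [0.5, -2.6, 1.9]
gripper_width: 0.0
```

```bash
python3 -m crank '[{"dx":-2.5,"dy":0,"dz":0,"yaw":0,"gripper":1},{"dx":-2.5,"dy":0,"dz":0,"yaw":0,"gripper":1},{"dx":-1.5,"dy":0,"dz":0,"yaw":0,"gripper":1},{"dx":0,"dy":0,"dz":0,"yaw":0,"gripper":1}]'; python3 -c "
from h import *
go(H+214*U)"
```

```text
clock: 14.9
tcp_pos: [491.9, 28.3, 105.0]
tool_rot: [-0.531, 0.467, -0.467, 0.531]
wrist_force: [-0.4, -1.3, 2.6]
gripper_width: 0.4
clock 14.9 yaw 0.05344464951828343 now-axes shift [0.54 0.01 0.54] after-yaw shift [0.54 0.01 0.54] along 214.5 across -0.5 z 105.01 F [-0.38 -1.32  2.63] w 0.36301856935579324
```

Still in light contact at the end point. Lifting away straight up, then looking.

```bash
python3 -m crank '[{"dx":0,"dy":-2,"dz":0,"yaw":0,"gripper":1},{"dx":0,"dy":-8,"dz":0,"yaw":0,"gripper":1},{"dx":0,"dy":-20,"dz":0,"yaw":0,"gripper":1},{"dx":0,"dy":-25,"dz":0,"yaw":0,"gripper":1},{"dx":0,"dy":-25,"dz":0,"yaw":0,"gripper":1},{"dx":0,"dy":-20,"dz":0,"yaw":0,"gripper":1},{"dx":0,"dy":0,"dz":0,"yaw":0,"gripper":1},{"dx":0,"dy":0,"dz":0,"yaw":0,"gripper":1},{"dx":0,"dy":0,"dz":0,"yaw":0,"gripper":1}]'
python3 - <<'E'
from h import *
import cv2
b=get_image("side")[100:250,260:400];B=cv2.resize(b,(560,600),interpolation=cv2.INTER_CUBIC);cv2.imwrite("pics/s2.png",B[:,:,::-1])
E
```

```text
clock: 15.8
tcp_pos: [491.1, 27.7, 204.1]
tool_rot: [0.531, -0.468, 0.467, -0.53]
wrist_force: [0.8, -0.6, -0.8]
gripper_width: -0.3
```

View pics/s2.png

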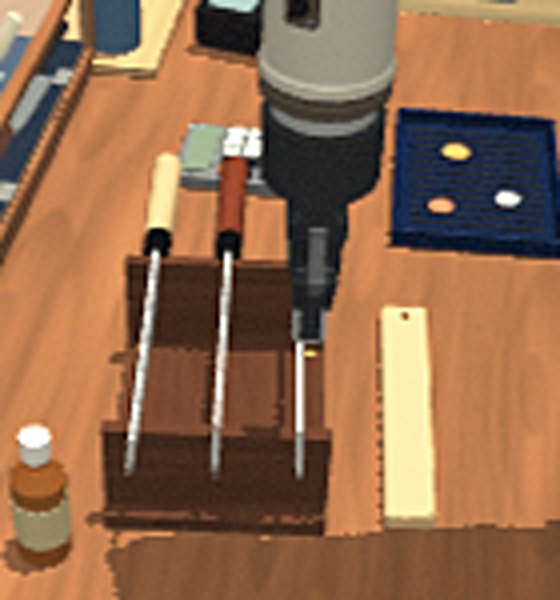

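The side view shows the gripper well above the rest. The dark knife's point is still at about (335,219), where it was before, and its neighbours, bottle and sheath haven't moved.

```bash
python3 -c "
from bench import *
print(sign_off())"
```

```text
the job is handed in; nothing more can be done
None
```

I drew the shut fingertips along the dark knife's spine from about 18 mm to about 214 mm in front of the heel, then lifted 100 mm clear. The job was handed in at about 16 s.

- **Force:** readings in contact were mostly 1–6 N down, and the highest I saw was 5.8 N. Near the point they were 2–4 N, well below the 12 N that starts to tip the knife. I only read the force at the end of each short move.
- **Lost contact:** between about 100 and 116 mm the force fell to noise level (about 0.5 N), so the touch may have lifted briefly. I pressed lightly again at 116 mm, slid back in contact to about 97 mm, and went over that stretch again. The stroke therefore has one short reversal.
- **Final check:** the last side picture shows the dark knife's point on the same pixel as before, (335, 219). The other knives, bottle and sheath looked unmoved in that picture; I did not compare them by measurement, and the gripper hid part of the dark knife. I did not take another top view.
- **Position accuracy:** along the knife, the point, collar and butt measurements differed by up to 6 mm, so I took a middle value. The start and end positions are good to about 3 mm. Across the spine, the two cameras agreed to about 2.5 mm, well within the 22 mm pads.

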